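# Lay the canister down in its bay

## Robot

A 6-joint arm with a two-finger parallel gripper is mounted at the origin on the work surface. World frame = base frame: x ahead of the robot, y to its left, z up, the work surface at z = 0. Lengths are in m, angles in rad, forces in N, time in s.
With the tool pointing down it reaches from about 0.35 to 0.975 m from the base axis. Payload 7.1 kg.
Tool frame: the origin (TCP) lies at the very end of the fingers, on their centre line; the grasp point (between the pads) lies 19 mm behind it; z points along the fingers, x is the direction in which the jaws open and shut, and the axes are right-handed (so a half turn about z gives the same grasp; the last joint's range is limited). The gripper opens to 88 mm and grips with 3 to 60 N. Pads are 20 mm wide; open, the fingers measure 115 mm over their backs; the gripper's body (75 mm by 178 mm) begins 61 mm behind the grasp point.
Start: joints at [-1.23, 0.423, 1.63, -0, 1.089, -0.019], TCP at [0.22, -0.585, 0.223] pointing down, gripper open.
Joint ranges: [-3, 3], [-0.9, 2.11], [0.09, 2.58], [-1.31, 4.45], [0.11, 2.69], [-2.54, 2.54]. Speed limits (rad/s): [2.39, 2.39, 3.01, 3.14, 3.14, 3.14].

## Interface

Orientations are given as a rotation vector (axis times angle).
In Python, from cell import env gives the robot as it stands.
- The arm moves only by the tool apply_moves, never from a script. Its argument "deltas" is a list of rows, each an object with "angular": the turn, a rotation vector about the tool's x, y, z in degrees, a list of three; "dp": the shift along the tool's x, y, z in m, a list of three; "fingers": the gripper's target within -1 to 1 (fully open at 1, half-way at 0, shut at -1). A call has exactly 8 rows; each row is the pose to reach, as a shift and turn from the pose commanded when the call began, along the tool's axes at that moment; what a row does not reach only later rows make up. A row lasts 1/10 s, in which the tool goes at most 50 mm and 8.59 degrees, less where a joint would pass 70% of its speed; a pose out of reach is approached as far as the arm can. A call with a gripper value outside its range is refused whole. The fingers move at their own pace and stop on an object; "grip_force" is the grip in N (left out, the last holds). Time passes only in rows, so rows that repeat a pose let the fingers close, or fill a call up. It gives the time, the measured TCP pose, the force and the opening at its end, in the units of the state.
- env.state(): the state, without advancing time (a new reading comes with each control period).
- env.camera(name): name is "side" or "top"; returns the picture (384x512x3 uint8, blue, green, red); there is no depth.
- env.calibration(name): a dict with "mtx" (3x3 intrinsics, pixels), "k1" (the pictures are not rectified: a ray, as slopes to the right and down, at radius r is drawn at 1 + k1 r^2 times it, then the intrinsics apply), "pose" (4x4, takes a point from camera to world coordinates). Camera axes: x right, y up, looking along -z (the intrinsics and any distortion apply to the point x, -y, -z); pixel columns grow to the right and rows downward; lengths in m; the calibration is good to about 2 mm. A picture is of the moment at which its call begins. calibration takes no time and is no camera call.
- env.close_job(): hands the job in, once; it reports no verdict.
The state is a dict: "clock": time; "q": joint angles; "joint_vel": joint speeds; "tau": joint torques, N m; "tool_pos": TCP position; "tcp_rot": TCP orientation; "force": force on the tool from outside, world axes, zero at the start; "ft_torque": the same for the moment, N m; "width": finger opening in m.
Only numpy, scipy, OpenCV 4.12 (cv2) and the standard library are available. Lean on these libraries where they do the work, as an engineer would, in place of code of your own. Each camera call takes 0.05 s, during which the arm holds its last target. There are 200 camera calls.

## Task

Stow the square stainless canister in its bay on the flap: slide it upright across the white board until its foot beds squarely against the low steel strip under a short low press of about 5 N that does not rock it, then tip it over the strip by pushing high so that it lies on the rubber pad, lid towards the yellow end plate. Slide it on squarely until its lid has pushed the orange sprung buffer fully in, under a press of about 10 N, and leave it lying there, at rest and holding the buffer in. Hold each press for about half a second, never lean on the canister with more than 20 N, and leave everything else on the flap where it is.

Things in the scene. Friction and masses are not known exactly. Their poses are not given: they have to be found in the camera images.
- bay: Stowage bay fixed to the flap: white laminate board 390 x 160 mm, 8 mm thick, very slick under the canister (friction about 0.2). Origin: at the height of the flap's surface, mid-width, under the near face of the steel strip. x: the way the canister is pushed, from the board's clear white end to the end plate; y across; z up. Board from x = -165 to +225 mm.
- stop: Low steel strip across the bay, 8 mm thick (x = 0 to 8 mm of the bay), 160 mm wide, its top 12 mm above the white board. Rigid. Same origin and axes as the bay.
- pad: Black rubber landing pad behind the strip, x = 8 to 205 mm of the bay, 160 mm wide, its top level with the top of the strip (20 mm above the flap). Grippy (friction about 0.6, so the lying canister takes 3 to 6.5 N to slide). Same origin and axes as the bay.
- endplate: Yellow end plate, fixed, near face at x = 205 mm of the bay, 130 mm wide, top 103 mm above the flap; origin and axes of the bay. It carries an orange buffer bar, 90 mm wide, 34 high, mid-height 65 mm, on a stem set anew each time and not reported: its face, before contact, is anywhere from x = 133 to 173 mm. It gives 5 mm on a 0.5 to 1.5 N spring, then is rigid.
- canister: Square stainless canister, blue band, red lid, 90 x 90 mm, 120 mm tall, loose, 0.55 to 0.9 kg, mass centre near its middle. Starts upright on the white board, 20 to 50 mm short of the strip, up to 0.2 rad askew. Too wide for most grippers. Origin: centre of its underside; z from foot to lid; x at the start roughly along the bay's x.
- canister_center (a point): The canister's middle, 60 mm above its foot, same axes. When home: x = 78 to 118 (by the buffer), y about 0, z = 65 mm of the bay. On the slick board it only slides (1 to 2 N); with its foot on the strip and pushed 100 mm above the flap it turns about the strip's top edge at about 3 to 6 N, and falls onto the pad by itself past about 40 degrees.
- dumbbell: Hex dumbbell lying on the flap, 154 mm long, heads 58 mm across flats. Bystander. Origin under its middle.
- grip_ring: Green silicone grip ring lying flat beside the bay, 76 mm across, 24 mm high. Bystander. Origin under its centre.
- exerciser: Black and orange finger exerciser lying beside the bay, about 75 x 92 mm, 30 mm high. Bystander. Origin under its middle.
- tape_roll: Roll of white sports tape lying beside the bay on the robot's side, 60 mm across, 26 mm high. Bystander. Origin under its centre.
- bottle: Blue drinking bottle, 68 mm across, 190 mm tall, upright to the left of the bay. Bystander. Origin under its centre.
- timer: White interval timer, 50 x 90 x 30 mm, to the left of the bay. Bystander. Origin under its middle.
- collar: Yellow barbell collar lying flat, 80 mm across, 36 mm high, to the robot's right. Bystander. Origin under its centre.
Things that resemble listed ones, but are neither listed nor needed, are in the scene too. There is more than one size of the canister; the job needs the larger.

How it is judged:
By the outcome, as a careful person would: the job done as asked, in the order asked, and still so for the second after the job is handed in, with the robot touching nothing.
It also fails if it takes over 72 s, if anything falls off the work surface, if the arm or the gripper's body presses on something with over 40 N, if the wrist force passes 120 N, or if a joint passes its speed limit or range.

## Working session

There is one attempt and no reset: what is moved stays moved. The work goes in short steps, Python scripts to look and compute and a tool call to move; the robot and the scene stay as the last step left them, time stands still between calls to the robot, and variables do not carry over. Pictures are saved under pics/ and viewed, about 8 in all and at most 12, crops included, and the job is handed in when it is done.

Besides the shell and the picture viewer there is one more tool, called after "Call:" by a JSON object that holds its "op" and its "data". apply_moves: Moves the arm, as the interface text tells. Its arguments: {"type":"object","properties":{"deltas":{"type":"array"},"grip_force":{"type":"number"}},"required":["deltas"]}

```bash
mkdir -p pics; ls; python3 - <<'E'
from cell import env
import cv2,json
for n in("top","side"):
    cv2.imwrite(f"pics/{n}0.png",env.camera(n)); c=env.calibration(n); print(n,c)
print(env.state())
E
```

```text
pics
top {'mtx': array([[412.59263125,   0.        , 252.15578082],
       [  0.        , 412.59263125, 196.51153513],
       [  0.        ,   0.        ,   1.        ]]), 'k1': -0.07681103642012671, 'pose': array([[-0.00540817,  0.98691169, -0.16117091,  0.38773941],
       [-0.99998327, -0.00500704,  0.0028949 , -0.01671446],
       [ 0.00205002,  0.16118387,  0.98692226,  1.10861059],
       [ 0.        ,  0.        ,  0.        ,  1.        ]])}
side {'mtx': array([[349.86151519,   0.        , 259.04635523],
       [  0.        , 349.86151519, 192.01863466],
       [  0.        ,   0.        ,   1.        ]]), 'k1': -0.033885167335626534, 'pose': array([[-0.99098023,  0.09066267, -0.0986837 ,  0.50868077],
       [-0.13383027, -0.63162068,  0.76363917,  0.65085924],
       [ 0.0069029 ,  0.76995818,  0.63805701,  0.60446354],
       [ 0.        ,  0.        ,  0.        ,  1.        ]])}
{'clock': 0.1, 'q': array([-1.23001297e+00,  4.23728274e-01,  1.63062173e+00, -1.02523639e-05,
        1.08859719e+00, -1.90219953e-02]), 'joint_vel': array([-0.000123  , -0.00047881, -0.00325917, -0.00057957, -0.00027037,
       -0.00086454]), 'tau': array([ 1.77076640e-05, -5.45610130e+01, -2.74324358e+01,  6.44604745e-02,
        1.89116865e-02, -1.92959504e-05]), 'tool_pos': array([ 0.21989649, -0.58449683,  0.2219988 ]), 'tcp_rot': array([-2.58243960e+00,  1.78764585e+00,  1.73399958e-03]), 'force': array([-0.19369745, -0.15703551, -0.36620636]), 'ft_torque': array([0.02664269, 0.00014382, 0.00767758]), 'width': 0.08757905998601641}
```

View pics/top0.png

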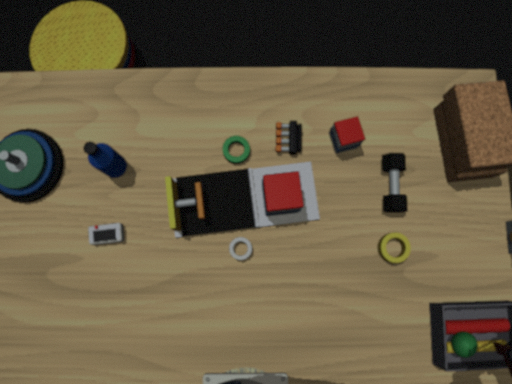

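View pics/side0.png

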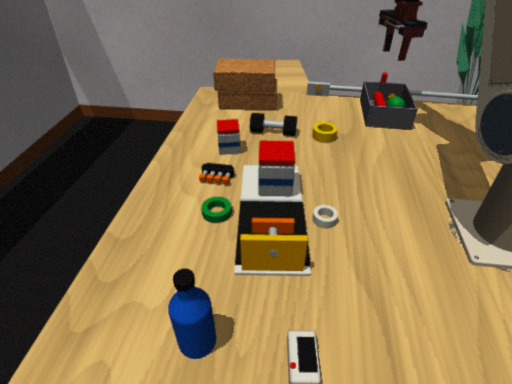

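Top view: the bay's white end is at about (300,190), the yellow plate at (172,205) and the bay's x points image-left (world +y). Candidates for the canister are the red lid on the white board at (283,192), larger, and the small red-lid decoy at (347,133). I choose the one on the board and check it in a close crop.

```bash
cat > h.py <<'E'
import numpy as np, cv2
from cell import env
def ray(n,px):
    c=env.calibration(n); K=c['mtx']; k1=c['k1']; P=c['pose']
    # cv2 undistort handles k1 model
    u=cv2.undistortPoints(np.array([[px]],float),K,np.array([k1,0,0,0.]))[0,0]
    return P[:3,3],P[:3,:3]@np.array([u[0],-u[1],-1.])
def at_z(n,px,z):
    o,d=ray(n,px); return o+d*(z-o[2])/d[2]
def proj(n,p):
    c=env.calibration(n); P=c['pose']; q=P[:3,:3].T@(np.asarray(p,float)-P[:3,3])
    u=np.array([q[0],-q[1]])/-q[2]; u=u*(1+c['k1']*(u@u)); K=c['mtx']
    return np.array([K[0,0]*u[0]+K[0,2],K[1,1]*u[1]+K[1,2]])
def crop(img,x0,y0,x1,y1,s,fn):
    im=cv2.resize(img[y0:y1,x0:x1],None,fx=s,fy=s,interpolation=cv2.INTER_CUBIC)
    for x in range((x0+9)//10*10,x1,10): cv2.line(im,(int((x-x0+.5)*s),0),(int((x-x0+.5)*s),6 if x%50 else 16),(255,0,255),1)
    for y in range((y0+9)//10*10,y1,10): cv2.line(im,(0,int((y-y0+.5)*s)),(6 if y%50 else 16,int((y-y0+.5)*s)),(255,0,255),1)
    cv2.imwrite(fn,im)
E
python3 - <<'E'
from h import *
crop(cv2.imread('pics/top0.png'),160,150,330,250,4.7,'pics/topc.png')
E
```

```text
(no output)
```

View pics/topc.png

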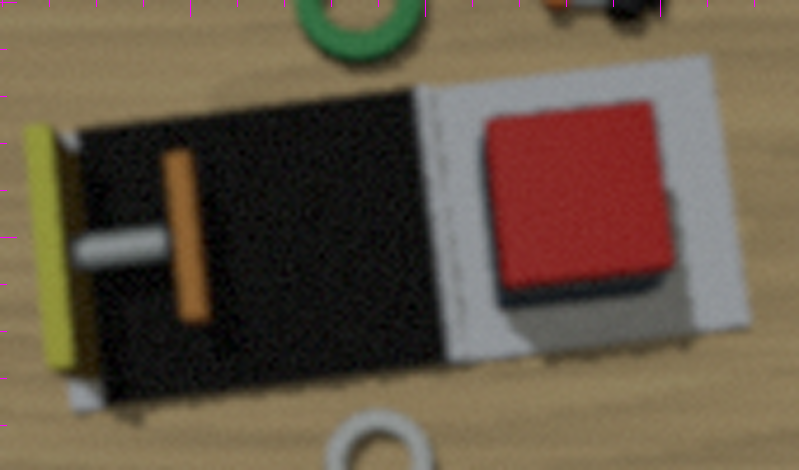

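```bash
cat > m.py <<'E'
from h import *
from scipy.spatial import cKDTree
f=lambda p:np.array(p)/4.7+np.array([160,150])-.5
W=lambda pts,z:np.array([at_z('top',f(p),z)[:2] for p in pts])
bd=W([(712,55),(748,325),(70,410)],.008); pd=W([(415,88),(445,362),(105,404),(78,130)],.020)
lid=W([(487,120),(652,101),(674,270),(503,288)],.128); bf=W([(192,150),(210,322)],.082)
# bay fit: known bay coords (y left of x)
B=np.array([[-165,-80],[-165,80],[225,80],[8,-80],[8,80],[205,80],[205,-80]])/1e3
Wd=np.vstack([bd,pd])
# determine sign: bay x ~ world +y, z up => bay y ~ world -x
B[:,1]*=-1; B[:,1]=-B[:,1]
# image up = world +x = bay -y
def fit(A,C):
    a,c=A.mean(0),C.mean(0); H=(A-a).T@(C-c); U,S,V=np.linalg.svd(H); D=np.diag([1,np.linalg.det(V.T@U.T)]); R=V.T@D@U.T
    return R,c-R@a
R,t=fit(B,Wd); th=np.arctan2(R[1,0],R[0,0])
print('bay origin',t,'yaw',th,np.degrees(th)); print('resid mm',((Wd-(B@R.T+t))*1e3).round(1).tolist())
b=lambda w:((w-t)@R*1e3).round(1)
print('lid',b(lid).tolist(),'c',b(lid.mean(0)), 'sides',[np.linalg.norm(lid[i]-lid[i-1]).round(4) for i in range(4)])
l=b(lid); print('yaw edges', [np.degrees(np.arctan2(*(l[j]-l[i])[::-1])).round(1) for i,j in((1,0),(2,3),(0,3),(1,2))])
print('buf',b(bf).tolist())
E
python3 m.py
```

```text
bay origin [ 0.56547974 -0.02620677] yaw 1.688922145281158 96.76811085079122
resid mm [[0.6, -1.5], [0.8, 1.3], [0.2, 0.4], [-0.9, 0.3], [0.0, 2.9], [0.4, -1.7], [-1.2, -1.6]]
lid [[-24.3, -32.5], [-110.5, -32.0], [-109.2, 56.9], [-21.2, 55.3]] c [-66.3  11.9] sides [np.float64(0.0878), np.float64(0.0862), np.float64(0.0889), np.float64(0.088)]
yaw edges [np.float64(-0.3), np.float64(-1.0), np.float64(88.0), np.float64(89.2)]
buf [[133.4, -45.5], [133.5, 48.6]]
```

```bash
cat > go.py <<'E'
from h import *
from scipy.spatial.transform import Rotation as Rn
T0=np.array([0.5655,-0.0262]); TH=1.6889
X=np.array([np.cos(TH),np.sin(TH),0]); Y=np.array([-np.sin(TH),np.cos(TH),0]); Z=np.array([0,0,1.])
def ori(mode,tilt):
    a=np.radians(tilt)
    x,l=(-X,-Y) if mode=='lat' else (-Y,X)
    z=-np.cos(a)*Z+np.sin(a)*l
    return Rn.from_matrix(np.c_[x,np.cross(z,x),z])
def bay():
    s=env.state(); d=s['tool_pos']-np.r_[T0,0]
    return np.array([d@X,d@Y,d@Z])*1e3, s
def plan(mode,tilt,b):
    p,s=bay(); R=Rn.from_rotvec(s['tcp_rot']); b=np.array(b)/1e3
    w=np.r_[T0,0]+b[0]*X+b[1]*Y+b[2]*Z
    print('bay tcp',p.round(1),'dp',R.inv().apply(w-s['tool_pos']).round(4),'ang',np.degrees((R.inv()*ori(mode,tilt)).as_rotvec()).round(2),'clock',s['clock'])
def info():
    p,s=bay(); F=s['force']; print('bay tcp',p.round(1),'F bay',np.array([F@X,F@Y,F@Z]).round(2),'w',round(s['width'],4),'t',s['clock'])
E
python3 - <<'E'
from go import *
plan('lat',25,[-66,105,200]); print(T0+ -.066*X[:2]+.105*Y[:2])
for n,p in(('tape',(241,250)),('ex',(288,137)),('ring',(237,149))): 
    d=at_z('top',p,.02)[:2]-T0; print(n,(d@X[:2]*1e3).round(),(d@Y[:2]*1e3).round())
E
```

```text
bay tcp [-513.7  409.   222. ] dp [-0.3619 -0.4023  0.0225] ang [24.89  3.1  13.61] clock 0.1
[ 0.46900818 -0.10411231]
tape 53.0 137.0
ex -112.0 -153.0
ring 31.0 -136.0
```

Call:
{"op": "apply_moves", "data": {"deltas": [{"dp":[-0.362,-0.402,0.0225],"angular":[24.9,3.1,13.6],"fingers":0},{"dp":[-0.362,-0.402,0.0225],"angular":[24.9,3.1,13.6],"fingers":0},{"dp":[-0.362,-0.402,0.0225],"angular":[24.9,3.1,13.6],"fingers":0},{"dp":[-0.362,-0.402,0.0225],"angular":[24.9,3.1,13.6],"fingers":0},{"dp":[-0.362,-0.402,0.0225],"angular":[24.9,3.1,13.6],"fingers":0},{"dp":[-0.362,-0.402,0.0225],"angular":[24.9,3.1,13.6],"fingers":0},{"dp":[-0.362,-0.402,0.0225],"angular":[24.9,3.1,13.6],"fingers":0},{"dp":[-0.362,-0.402,0.0225],"angular":[24.9,3.1,13.6],"fingers":0}]}}

```text
clock: 0.9
tool_pos: [0.4041, -0.2284, 0.206]
tcp_rot: [-2.083, 1.851, -0.413]
force: [1.8, 0.1, 0.2]
width: 0.0441
```

```bash
python3 -c "
from go import *
plan('lat',25,[-66,105,200]);info()"
```

```text
bay tcp [-181.8  184.1  206. ] dp [-0.1159 -0.0691  0.0387] ang [-0.04 -0.09 -0.01] clock 0.9
bay tcp [-181.8  184.1  206. ] F bay [-0.11 -1.8   0.2 ] w 0.0441 t 0.9
```

```bash
python3 -c "
from go import *
plan('lat',25,[-66,95,200]);plan('lat',25,[-66,95,50]);plan('lat',25,[-66,75,50])"
```

```text
bay tcp [-181.8  184.1  206. ] dp [-0.1159 -0.0782  0.043 ] ang [-0.04 -0.09 -0.01] clock 0.9
bay tcp [-181.8  184.1  206. ] dp [-0.1161 -0.0147  0.1788] ang [-0.04 -0.09 -0.01] clock 0.9
bay tcp [-181.8  184.1  206. ] dp [-0.1161 -0.0328  0.1873] ang [-0.04 -0.09 -0.01] clock 0.9
```

Call:
{"op": "apply_moves", "data": {"deltas": [{"dp":[-0.116,-0.078,0.043],"angular":[0,0,0],"fingers":0},{"dp":[-0.116,-0.078,0.043],"angular":[0,0,0],"fingers":0},{"dp":[-0.116,-0.078,0.043],"angular":[0,0,0],"fingers":0},{"dp":[-0.116,-0.0147,0.179],"angular":[0,0,0],"fingers":0},{"dp":[-0.116,-0.0147,0.179],"angular":[0,0,0],"fingers":0},{"dp":[-0.116,-0.0147,0.179],"angular":[0,0,0],"fingers":0},{"dp":[-0.116,-0.0147,0.179],"angular":[0,0,0],"fingers":0},{"dp":[-0.116,-0.024,0.183],"angular":[0,0,0],"fingers":0}]}}

```text
clock: 1.7
tool_pos: [0.4877, -0.1016, 0.0608]
tcp_rot: [-2.079, 1.842, -0.411]
force: [1.1, 0.3, -0.2]
width: 0.044
```

```bash
python3 -c "
from go import *
info();plan('lat',25,[-66,70,50]);plan('lat',25,[-66,54,50])"
```

```text
bay tcp [-65.7  86.1  60.8] F bay [ 0.21 -1.09 -0.19] w 0.044 t 1.7
bay tcp [-65.7  86.1  60.8] dp [ 0.0003 -0.0099  0.0167] ang [-0.44  0.29  0.07] clock 1.7
bay tcp [-65.7  86.1  60.8] dp [ 0.0004 -0.0244  0.0235] ang [-0.44  0.29  0.07] clock 1.7
```

Call:
{"op": "apply_moves", "data": {"deltas": [{"dp":[0,0,0],"angular":[0,0,0],"fingers":0},{"dp":[0,-0.003,0.0014],"angular":[0,0,0],"fingers":0},{"dp":[0,-0.006,0.0028],"angular":[0,0,0],"fingers":0},{"dp":[0,-0.009,0.0042],"angular":[0,0,0],"fingers":0},{"dp":[0,-0.012,0.0056],"angular":[0,0,0],"fingers":0},{"dp":[0,-0.014,0.0065],"angular":[0,0,0],"fingers":0},{"dp":[0,-0.016,0.0075],"angular":[0,0,0],"fingers":0},{"dp":[0,-0.018,0.0084],"angular":[0,0,0],"fingers":0}]}}

```text
clock: 2.5
tool_pos: [0.508, -0.0994, 0.0621]
tcp_rot: [-2.078, 1.842, -0.412]
force: [-1.2, -0.5, 0.6]
width: 0.0441
```

```bash
python3 -c "
from go import *
info()
crop(env.camera('top'),200,140,330,240,6,'pics/topd.png')"
```

```text
bay tcp [-65.9  65.7  62.1] F bay [-0.33  1.21  0.64] w 0.0441 t 2.5
```

View pics/topd.png

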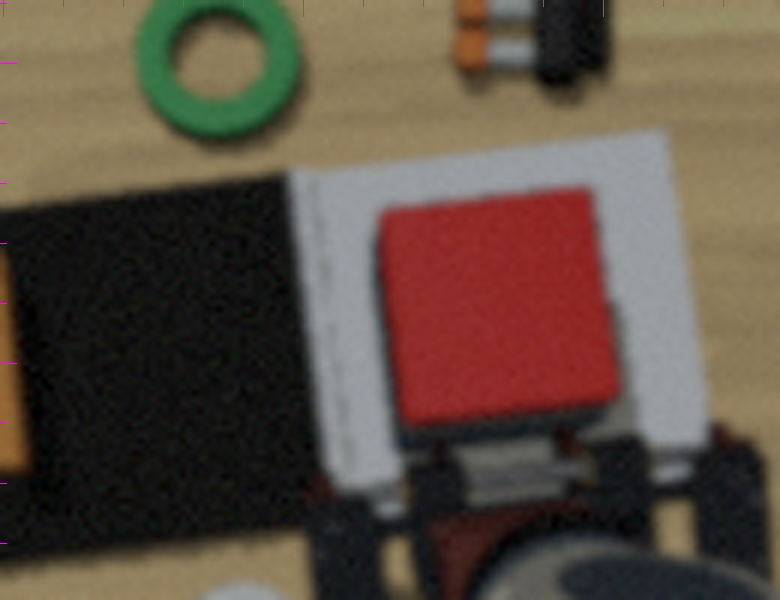

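The lid spans crop (380,213) to (618,398), and the two fingertips just touch its robot-side face at (440,450) and (570,440). TCP y is 65.7 mm against an expected contact at 66. I push 12 mm sideways to centre it.

Call:
{"op": "apply_moves", "data": {"deltas": [{"dp":[0,-0.0014,0.0006],"angular":[0,0,0],"fingers":0},{"dp":[0,-0.0028,0.0013],"angular":[0,0,0],"fingers":0},{"dp":[0,-0.0042,0.0019],"angular":[0,0,0],"fingers":0},{"dp":[0,-0.0056,0.0026],"angular":[0,0,0],"fingers":0},{"dp":[0,-0.007,0.0032],"angular":[0,0,0],"fingers":0},{"dp":[0,-0.0084,0.0039],"angular":[0,0,0],"fingers":0},{"dp":[0,-0.0098,0.0045],"angular":[0,0,0],"fingers":0},{"dp":[0,-0.0107,0.005],"angular":[0,0,0],"fingers":0}]}}

```text
clock: 3.35
tool_pos: [0.5199, -0.0979, 0.0621]
tcp_rot: [-2.078, 1.841, -0.412]
force: [-1.4, -0.6, -0.7]
width: 0.044
```

```bash
python3 -c "
from go import *
info()
b=lambda w:(np.array([(w-T0)@X[:2],(w-T0)@Y[:2]])*1e3).round(1)
print([b(at_z('top',np.array(p)/6+[199.5,139.5],.128)[:2]) for p in((380,213),(588,190),(618,398),(402,424))])
plan('main',25,[-66,100,62])
im=env.camera('top'); cv2.imwrite('pics/t3.png',im)
m=cv2.inRange(cv2.cvtColor(im,cv2.COLOR_BGR2HSV),(170,100,60),(180,255,255))|cv2.inRange(cv2.cvtColor(im,cv2.COLOR_BGR2HSV),(0,150,60),(6,255,255))
m[:,:255]=0;m[:,320:]=0;m[:160]=0;m[225:]=0
r=cv2.minAreaRect(max(cv2.findContours(m,0,2)[0],key=cv2.contourArea)); print(r)
q=np.array([b(at_z('top',p,.128)[:2]) for p in cv2.boxPoints(r)]); print(q,q.mean(0))"
```

```text
bay tcp [-65.8  53.7  62.1] F bay [-0.41  1.45 -0.69] w 0.044 t 3.35
[array([-23.6, -32.6]), array([-108.7,  -31.8]), array([-108.6,   54.1]), array([-21.4,  53.8])]
bay tcp [-65.8  53.7  62.1] dp [ 0.      0.0418 -0.0199] ang [ -0.58 -38.14 -81.3 ] clock 3.35
((281.3499450683594, 186.45001220703125), (36.06244659423828, 36.48670959472656), 81.8698959350586)
[[ -19.8  -42.7]
 [-109.   -44.7]
 [-108.7   44. ]
 [ -20.8   45.8]] [-64.575   0.6  ]
```

Call:
{"op": "apply_moves", "data": {"deltas": [{"dp":[0,0.027,-0.013],"angular":[0,0,0],"fingers":0},{"dp":[0,0.027,-0.013],"angular":[0,0,0],"fingers":0},{"dp":[0,-0.006,-0.119],"angular":[0,0,0],"fingers":0},{"dp":[0,-0.006,-0.119],"angular":[0,0,0],"fingers":0},{"dp":[0,-0.006,-0.119],"angular":[0,0,0],"fingers":0},{"dp":[0,-0.006,-0.119],"angular":[0,0,0],"fingers":0},{"dp":[0,-0.006,-0.119],"angular":[0,0,0],"fingers":0},{"dp":[0,-0.006,-0.119],"angular":[0,0,0],"fingers":0}]}}

```text
clock: 4.2
tool_pos: [0.4756, -0.1045, 0.1741]
tcp_rot: [-2.077, 1.84, -0.418]
force: [-0.2, -0.3, 0.1]
width: 0.0438
```

```bash
python3 -c "
from go import *
info()
plan('main',25,[-180,0,180])"
```

```text
bay tcp [-67.2  98.5 174.1] F bay [-0.32  0.25  0.09] w 0.0438 t 4.2
bay tcp [-67.2  98.5 174.1] dp [ 0.1131 -0.0911  0.0371] ang [ -0.64 -38.38 -81.22] clock 4.2
```

Call:
{"op": "apply_moves", "data": {"deltas": [{"dp":[0.113,-0.091,0.037],"angular":[-0.6,-38.4,-81.2],"fingers":0},{"dp":[0.113,-0.091,0.037],"angular":[-0.6,-38.4,-81.2],"fingers":0},{"dp":[0.113,-0.091,0.037],"angular":[-0.6,-38.4,-81.2],"fingers":0},{"dp":[0.113,-0.091,0.037],"angular":[-0.6,-38.4,-81.2],"fingers":0},{"dp":[0.113,-0.091,0.037],"angular":[-0.6,-38.4,-81.2],"fingers":0},{"dp":[0.113,-0.091,0.037],"angular":[-0.6,-38.4,-81.2],"fingers":0},{"dp":[0.113,-0.091,0.037],"angular":[-0.6,-38.4,-81.2],"fingers":0},{"dp":[0.113,-0.091,0.037],"angular":[-0.6,-38.4,-81.2],"fingers":0}]}}

```text
clock: 5.0
tool_pos: [0.5852, -0.2043, 0.1758]
tcp_rot: [-2.679, 0.349, -0.072]
force: [-0.4, -0.2, 0.0]
width: 0.044
```

```bash
python3 -c "
from go import *
info()
plan('main',25,[-180,0,180])"
```

```text
bay tcp [-179.2    1.4  175.8] F bay [-0.16  0.38  0.04] w 0.044 t 5.0
bay tcp [-179.2    1.4  175.8] dp [ 0.0016 -0.0016 -0.0039] ang [ -0.36  -8.93 -19.63] clock 5.0
```

```bash
python3 -c "
from go import *
plan('main',25,[-150,0,38])"
```

```text
bay tcp [-179.2    1.4  175.8] dp [-0.0088  0.0339  0.1365] ang [ -0.36  -8.93 -19.63] clock 5.0
```

Call:
{"op": "apply_moves", "data": {"deltas": [{"dp":[0.0016,-0.0016,-0.0039],"angular":[-0.36,-8.93,-19.63],"fingers":0},{"dp":[0.0016,-0.0016,-0.0039],"angular":[-0.36,-8.93,-19.63],"fingers":0},{"dp":[-0.0088,0.0339,0.1365],"angular":[-0.36,-8.93,-19.63],"fingers":0},{"dp":[-0.0088,0.0339,0.1365],"angular":[-0.36,-8.93,-19.63],"fingers":0},{"dp":[-0.0088,0.0339,0.1365],"angular":[-0.36,-8.93,-19.63],"fingers":0},{"dp":[-0.0088,0.0339,0.1365],"angular":[-0.36,-8.93,-19.63],"fingers":0},{"dp":[-0.0088,0.0339,0.1365],"angular":[-0.36,-8.93,-19.63],"fingers":0},{"dp":[-0.0088,0.0339,0.1365],"angular":[-0.36,-8.93,-19.63],"fingers":0}]}}

```text
clock: 5.8
tool_pos: [0.5853, -0.1763, 0.0414]
tcp_rot: [-2.705, -0.153, 0.028]
force: [-0.2, -0.4, -0.3]
width: 0.0437
```

```bash
python3 -c "
from go import *
info()
plan('main',25,[-122,-0,38])"
```

```text
bay tcp [-151.4   -2.    41.4] F bay [-0.37  0.21 -0.29] w 0.0437 t 5.8
bay tcp [-151.4   -2.    41.4] dp [-0.0022 -0.0253  0.0154] ang [ 0.2  -0.35 -0.2 ] clock 5.8
```

Call:
{"op": "apply_moves", "data": {"deltas": [{"dp":[-0.002,-0.0036,0.0037],"angular":[0,0,0],"fingers":0},{"dp":[-0.002,-0.0072,0.0054],"angular":[0,0,0],"fingers":0},{"dp":[-0.002,-0.011,0.0071],"angular":[0,0,0],"fingers":0},{"dp":[-0.002,-0.0145,0.0088],"angular":[0,0,0],"fingers":0},{"dp":[-0.002,-0.018,0.0104],"angular":[0,0,0],"fingers":0},{"dp":[-0.002,-0.022,0.0123],"angular":[0,0,0],"fingers":0},{"dp":[-0.002,-0.0255,0.0139],"angular":[0,0,0],"fingers":0},{"dp":[-0.002,-0.029,0.0155],"angular":[0,0,0],"fingers":0}]}}

```text
clock: 6.6
tool_pos: [0.5781, -0.1427, 0.0376]
tcp_rot: [-2.704, -0.153, 0.032]
force: [0.1, -1.3, 0.3]
width: 0.0442
```

```bash
python3 -c "
from go import *
info()"
```

```text
bay tcp [-117.2    1.2   37.6] F bay [-1.31  0.07  0.31] w 0.0442 t 6.6
```

Call:
{"op": "apply_moves", "data": {"deltas": [{"dp":[0,-0.0018,0.0008],"angular":[0,0,0],"fingers":0},{"dp":[0,-0.0036,0.0017],"angular":[0,0,0],"fingers":0},{"dp":[0,-0.0054,0.0025],"angular":[0,0,0],"fingers":0},{"dp":[0,-0.0072,0.0034],"angular":[0,0,0],"fingers":0},{"dp":[0,-0.009,0.0042],"angular":[0,0,0],"fingers":0},{"dp":[0,-0.0108,0.005],"angular":[0,0,0],"fingers":0},{"dp":[0,-0.012,0.0056],"angular":[0,0,0],"fingers":0},{"dp":[0,-0.013,0.0061],"angular":[0,0,0],"fingers":0}]}}

```text
clock: 7.4
tool_pos: [0.5763, -0.1285, 0.0376]
tcp_rot: [-2.703, -0.153, 0.032]
force: [0.6, -1.2, 0.1]
width: 0.0438
```

```bash
python3 -c "
from go import *
info()"
```

```text
bay tcp [-102.8    1.3   37.6] F bay [-1.26 -0.43  0.11] w 0.0438 t 7.4
```

Call:
{"op": "apply_moves", "data": {"deltas": [{"dp":[0,-0.0003,0.0001],"angular":[0,0,0],"fingers":0},{"dp":[0,-0.0006,0.0003],"angular":[0,0,0],"fingers":0},{"dp":[0,-0.0009,0.0004],"angular":[0,0,0],"fingers":0},{"dp":[0,-0.0012,0.0006],"angular":[0,0,0],"fingers":0},{"dp":[0,-0.0015,0.0007],"angular":[0,0,0],"fingers":0},{"dp":[0,-0.0018,0.0008],"angular":[0,0,0],"fingers":0},{"dp":[0,-0.002,0.0009],"angular":[0,0,0],"fingers":0},{"dp":[0,-0.0022,0.001],"angular":[0,0,0],"fingers":0}]}}

```text
clock: 8.2
tool_pos: [0.5768, -0.1271, 0.0377]
tcp_rot: [-2.705, -0.153, 0.03]
force: [2.0, -6.9, -0.0]
width: 0.0436
```

```bash
python3 -c "
from go import *
info()"
```

```text
bay tcp [-101.6    0.7   37.7] F bay [-7.07 -1.14 -0.01] w 0.0436 t 8.2
```

Call:
{"op": "apply_moves", "data": {"deltas": [{"dp":[0,0.0003,-0.0001],"angular":[0,0,0],"fingers":0},{"dp":[0,0.0003,-0.0001],"angular":[0,0,0],"fingers":0},{"dp":[0,0.0003,-0.0001],"angular":[0,0,0],"fingers":0},{"dp":[0,0.0003,-0.0001],"angular":[0,0,0],"fingers":0},{"dp":[0,0.0003,-0.0001],"angular":[0,0,0],"fingers":0},{"dp":[0,0.0003,-0.0001],"angular":[0,0,0],"fingers":0},{"dp":[0,0.0003,-0.0001],"angular":[0,0,0],"fingers":0},{"dp":[0,0.0003,-0.0001],"angular":[0,0,0],"fingers":0}]}}

```text
clock: 9.0
tool_pos: [0.5767, -0.1272, 0.0377]
tcp_rot: [-2.705, -0.153, 0.03]
force: [1.2, -6.0, 0.2]
width: 0.044
```

```bash
python3 -c "
from go import *
info()
crop(env.camera('top'),200,140,330,240,6,'pics/tope.png')"
```

```text
bay tcp [-101.6    0.7   37.7] F bay [-6.07 -0.46  0.17] w 0.044 t 9.0
```

View pics/tope.png

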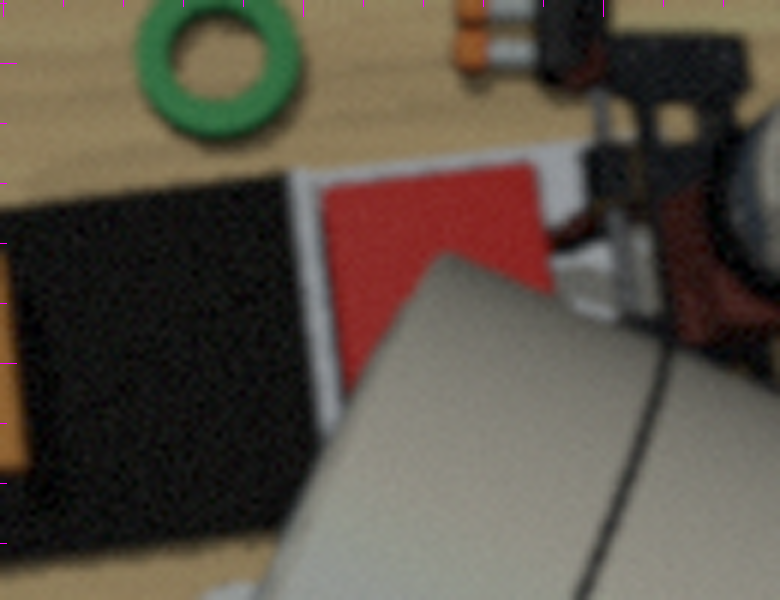

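The canister's lid edge, (323,190) to (345,385), runs parallel to the strip edge, (292,180) to (330,440), to within about 0.5°, so the foot is square against the strip. I ease to about 5 N and hold.

Call:
{"op": "apply_moves", "data": {"deltas": [{"dp":[0,0.0002,-0.0001],"angular":[0,0,0],"fingers":0},{"dp":[0,0.0002,-0.0001],"angular":[0,0,0],"fingers":0},{"dp":[0,0.0002,-0.0001],"angular":[0,0,0],"fingers":0},{"dp":[0,0.0002,-0.0001],"angular":[0,0,0],"fingers":0},{"dp":[0,0.0002,-0.0001],"angular":[0,0,0],"fingers":0},{"dp":[0,0.0002,-0.0001],"angular":[0,0,0],"fingers":0},{"dp":[0,0.0002,-0.0001],"angular":[0,0,0],"fingers":0},{"dp":[0,0.0002,-0.0001],"angular":[0,0,0],"fingers":0}]}}

```text
clock: 9.85
tool_pos: [0.5767, -0.1272, 0.0377]
tcp_rot: [-2.704, -0.153, 0.03]
force: [2.0, -5.1, 0.2]
width: 0.0439
```

```bash
python3 -c "
from go import *
info()
plan('main',25,[-107,-0.5,37]);plan('main',25,[-107,-0.5,95])"
```

```text
bay tcp [-101.6    0.8   37.7] F bay [-5.32 -1.42  0.21] w 0.0439 t 9.85
bay tcp [-101.6    0.8   37.7] dp [ 0.0013  0.0052 -0.0017] ang [ 0.17 -0.25 -0.23] clock 9.85
bay tcp [-101.6    0.8   37.7] dp [ 0.0014 -0.0192 -0.0543] ang [ 0.17 -0.25 -0.23] clock 9.85
```

Call:
{"op": "apply_moves", "data": {"deltas": [{"dp":[0,0.006,-0.0028],"angular":[0,0,0],"fingers":0},{"dp":[0,0.006,-0.0028],"angular":[0,0,0],"fingers":0},{"dp":[0.001,-0.0185,-0.0555],"angular":[0,0,0],"fingers":0},{"dp":[0.001,-0.0185,-0.0555],"angular":[0,0,0],"fingers":0},{"dp":[0.001,-0.0185,-0.0555],"angular":[0,0,0],"fingers":0},{"dp":[0.001,-0.0185,-0.0555],"angular":[0,0,0],"fingers":0},{"dp":[0.001,-0.0185,-0.0555],"angular":[0,0,0],"fingers":0},{"dp":[0.001,-0.0185,-0.0555],"angular":[0,0,0],"fingers":0}]}}

```text
clock: 10.65
tool_pos: [0.577, -0.1327, 0.0946]
tcp_rot: [-2.702, -0.153, 0.035]
force: [0.3, -0.4, 0.3]
width: 0.0433
```

```bash
python3 -c "
from go import *
info()
plan('main',25,[-100,0,96])"
```

```text
bay tcp [-107.2    1.1   94.6] F bay [-0.41 -0.21  0.3 ] w 0.0433 t 10.65
bay tcp [-107.2    1.1   94.6] dp [ 0.0011 -0.0071  0.0017] ang [ 0.05 -0.09 -0.28] clock 10.65
```

Call:
{"op": "apply_moves", "data": {"deltas": [{"dp":[0,-0.0018,0.0004],"angular":[0,0,0],"fingers":0},{"dp":[0,-0.0032,0.001],"angular":[0,0,0],"fingers":0},{"dp":[0,-0.0045,0.0016],"angular":[0,0,0],"fingers":0},{"dp":[0,-0.0058,0.0022],"angular":[0,0,0],"fingers":0},{"dp":[0,-0.007,0.0028],"angular":[0,0,0],"fingers":0},{"dp":[0,-0.008,0.0033],"angular":[0,0,0],"fingers":0},{"dp":[0,-0.009,0.0038],"angular":[0,0,0],"fingers":0},{"dp":[0,-0.01,0.0042],"angular":[0,0,0],"fingers":0}]}}

```text
clock: 11.45
tool_pos: [0.5777, -0.1242, 0.0967]
tcp_rot: [-2.707, -0.154, 0.028]
force: [1.0, -8.9, 3.4]
width: 0.0439
```

```bash
python3 -c "
from go import *
info()"
```

```text
bay tcp [-98.8  -0.6  96.7] F bay [-8.98  0.06  3.4 ] w 0.0439 t 11.45
```

Call:
{"op": "apply_moves", "data": {"deltas": [{"dp":[0,-0.0028,-0.0006],"angular":[0,0,0],"fingers":0},{"dp":[0,-0.0056,-0.0012],"angular":[0,0,0],"fingers":0},{"dp":[0,-0.0085,-0.0018],"angular":[0,0,0],"fingers":0},{"dp":[0,-0.0115,-0.0023],"angular":[0,0,0],"fingers":0},{"dp":[0,-0.0145,-0.0028],"angular":[0,0,0],"fingers":0},{"dp":[0,-0.0175,-0.003],"angular":[0,0,0],"fingers":0},{"dp":[0,-0.0205,-0.0031],"angular":[0,0,0],"fingers":0},{"dp":[0,-0.0235,-0.0032],"angular":[0,0,0],"fingers":0}]}}

```text
clock: 12.25
tool_pos: [0.5755, -0.1037, 0.1098]
tcp_rot: [-2.706, -0.153, 0.028]
force: [0.1, -5.3, 4.3]
width: 0.0439
```

```bash
python3 -c "
from go import *
info()
im=env.camera('side');crop(im,200,110,330,290,3.3,'pics/sidef.png')"
```

```text
bay tcp [-78.1  -0.8 109.8] F bay [-5.28  0.54  4.29] w 0.0439 t 12.25
```

View pics/sidef.png

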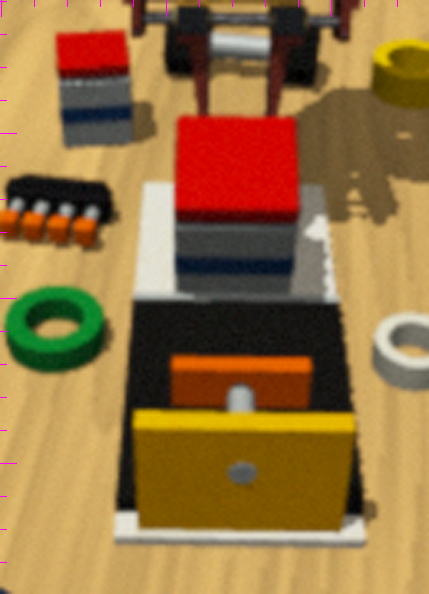

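The side crop shows the canister tipping squarely toward the buffer: lid at (237,165), buffer at (241,380), foot along the strip at (235,290). I carry on.

Call:
{"op": "apply_moves", "data": {"deltas": [{"dp":[0,-0.003,0],"angular":[0,0,0],"fingers":0},{"dp":[0,-0.006,-0.0001],"angular":[0,0,0],"fingers":0},{"dp":[0,-0.009,-0.0003],"angular":[0,0,0],"fingers":0},{"dp":[0,-0.012,-0.0003],"angular":[0,0,0],"fingers":0},{"dp":[0,-0.015,0.0002],"angular":[0,0,0],"fingers":0},{"dp":[0,-0.018,0.0006],"angular":[0,0,0],"fingers":0},{"dp":[0,-0.021,0.0011],"angular":[0,0,0],"fingers":0},{"dp":[0,-0.024,0.0016],"angular":[0,0,0],"fingers":0}]}}

```text
clock: 13.1
tool_pos: [0.5714, -0.0797, 0.1174]
tcp_rot: [-2.703, -0.153, 0.033]
force: [0.4, -2.2, 2.5]
width: 0.0441
```

```bash
python3 -c "
from go import *
info()"
```

```text
bay tcp [-53.8   0.5 117.4] F bay [-2.25 -0.11  2.52] w 0.0441 t 13.1
```

Call:
{"op": "apply_moves", "data": {"deltas": [{"dp":[0,-0.003,0.0004],"angular":[0,0,0],"fingers":0},{"dp":[0,-0.006,0.001],"angular":[0,0,0],"fingers":0},{"dp":[0,-0.009,0.0018],"angular":[0,0,0],"fingers":0},{"dp":[0,-0.012,0.0026],"angular":[0,0,0],"fingers":0},{"dp":[0,-0.015,0.0034],"angular":[0,0,0],"fingers":0},{"dp":[0,-0.018,0.0042],"angular":[0,0,0],"fingers":0},{"dp":[0,-0.021,0.005],"angular":[0,0,0],"fingers":0},{"dp":[0,-0.023,0.0055],"angular":[0,0,0],"fingers":0}]}}

```text
clock: 13.9
tool_pos: [0.569, -0.0569, 0.1222]
tcp_rot: [-2.703, -0.153, 0.032]
force: [-0.2, -0.2, 0.1]
width: 0.0441
```

```bash
python3 -c "
from go import *
info();plan('main',25,[-70,0,150]);plan('main',25,[-70,0,45])"
```

```text
bay tcp [-3.090e+01  1.000e-01  1.222e+02] F bay [-0.14  0.18  0.15] w 0.0441 t 13.9
bay tcp [-3.090e+01  1.000e-01  1.222e+02] dp [ 0.0003  0.0238 -0.0417] ang [ 0.11 -0.18 -0.24] clock 13.9
bay tcp [-3.090e+01  1.000e-01  1.222e+02] dp [0.0002 0.068  0.0536] ang [ 0.11 -0.18 -0.24] clock 13.9
```

Call:
{"op": "apply_moves", "data": {"deltas": [{"dp":[0,0.0354,-0.0165],"angular":[0,0,0],"fingers":0},{"dp":[0,0.0354,-0.0165],"angular":[0,0,0],"fingers":0},{"dp":[0,0.0655,0.0482],"angular":[0,0,0],"fingers":0},{"dp":[0,0.0655,0.0482],"angular":[0,0,0],"fingers":0},{"dp":[0,0.0655,0.0482],"angular":[0,0,0],"fingers":0},{"dp":[0,0.0655,0.0482],"angular":[0,0,0],"fingers":0},{"dp":[0,0.0655,0.0482],"angular":[0,0,0],"fingers":0},{"dp":[0,0.0655,0.0482],"angular":[0,0,0],"fingers":0}]}}

```text
clock: 14.7
tool_pos: [0.5747, -0.0963, 0.0524]
tcp_rot: [-2.704, -0.154, 0.029]
force: [1.1, 0.9, -0.5]
width: 0.044
```

```bash
python3 -c "
from go import *
info();plan('main',25,[-70,0,50])
a=env.camera('top');b=env.camera('side')
crop(a,160,150,310,250,5,'pics/a.png');crop(b,220,170,330,290,4.16,'pics/b.png')
A=cv2.imread('pics/a.png');B=cv2.imread('pics/b.png');B=cv2.resize(B,None,fx=A.shape[1]/750*.0+1,fy=1)
A=A[:,:750];h=600
A=cv2.resize(A,(0,0),fx=.0+0.6,fy=.6);B=cv2.resize(B,(0,0),fx=.7,fy=.7)
c=np.zeros((360,A.shape[1]+B.shape[1],3),np.uint8);c[:A.shape[0],:A.shape[1]]=A;c[:B.shape[0],A.shape[1]:]=B
cv2.imwrite('pics/g.png',c);print(c.shape)"
```

```text
bay tcp [-70.7  -0.8  52.4] F bay [ 0.72 -1.18 -0.49] w 0.044 t 14.7
bay tcp [-70.7  -0.8  52.4] dp [-0.0008  0.0004  0.0025] ang [ 0.18 -0.31 -0.18] clock 14.7
(360, 771, 3)
```

View pics/g.png

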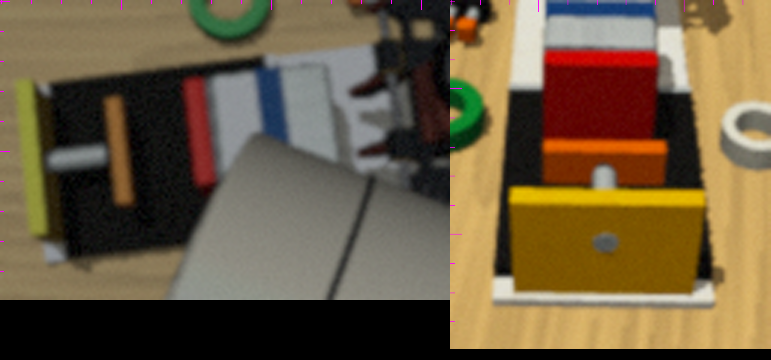

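The canister lies flat and square, lid at composite (200,130) facing the buffer at (118,150). In the side crop the lid at (600,95) is in line with the buffer at (603,162). Next I advance to its foot.

Call:
{"op": "apply_moves", "data": {"deltas": [{"dp":[0,-0.0054,0.0025],"angular":[0,0,0],"fingers":0},{"dp":[0,-0.0108,0.005],"angular":[0,0,0],"fingers":0},{"dp":[0,-0.0162,0.0076],"angular":[0,0,0],"fingers":0},{"dp":[0,-0.0216,0.0101],"angular":[0,0,0],"fingers":0},{"dp":[0,-0.027,0.0126],"angular":[0,0,0],"fingers":0},{"dp":[0,-0.0324,0.0151],"angular":[0,0,0],"fingers":0},{"dp":[0,-0.036,0.0168],"angular":[0,0,0],"fingers":0},{"dp":[0,-0.038,0.0177],"angular":[0,0,0],"fingers":0}]}}

```text
clock: 15.6
tool_pos: [0.5689, -0.054, 0.0509]
tcp_rot: [-2.703, -0.153, 0.032]
force: [0.9, -1.8, 1.2]
width: 0.0439
```

```bash
python3 -c "
from go import *
info()
for p,z in(((184,78),.11),((122,95),.082)):
  w=at_z('top',np.array(p)/3+[159.5,149.5],z)[:2]-T0; print(w@X[:2],w@Y[:2])"
```

```text
bay tcp [-28.   -0.1  50.9] F bay [-1.94 -0.68  1.24] w 0.0439 t 15.6
0.07866144041664158 -0.04798952553757398
0.13377214477566424 -0.046125948469639154
```

Call:
{"op": "apply_moves", "data": {"deltas": [{"dp":[0,-0.0027,0.0013],"angular":[0,0,0],"fingers":0},{"dp":[0,-0.0054,0.0025],"angular":[0,0,0],"fingers":0},{"dp":[0,-0.0081,0.0038],"angular":[0,0,0],"fingers":0},{"dp":[0,-0.0108,0.005],"angular":[0,0,0],"fingers":0},{"dp":[0,-0.0135,0.0063],"angular":[0,0,0],"fingers":0},{"dp":[0,-0.0162,0.0076],"angular":[0,0,0],"fingers":0},{"dp":[0,-0.0185,0.0086],"angular":[0,0,0],"fingers":0},{"dp":[0,-0.02,0.0093],"angular":[0,0,0],"fingers":0}]}}

```text
clock: 16.4
tool_pos: [0.5663, -0.0322, 0.0508]
tcp_rot: [-2.703, -0.153, 0.032]
force: [0.9, -3.0, 0.6]
width: 0.0438
```

```bash
python3 -c "
from go import *
info()
a=env.camera('top')
crop(a,160,150,310,250,5,'pics/h.png')"
```

```text
bay tcp [-6.1 -0.1 50.8] F bay [-3.1  -0.53  0.6 ] w 0.0438 t 16.4
```

View pics/h.png

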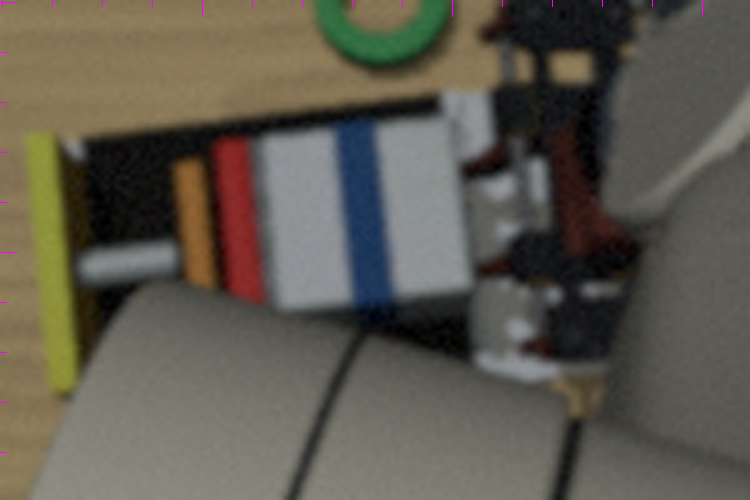

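```bash
python3 -c "
from go import *
for p,z in(((214,140),.11),((232,300),.11),((204,160),.082),((214,285),.082),((447,118),.11),((470,290),.11)):
  w=at_z('top',np.array(p)/5+[159.5,149.5],z)[:2]-T0; print((w@X[:2]).round(4),(w@Y[:2]).round(4))"
```

```text
0.1248 -0.0486
0.1243 0.0318
0.1335 -0.0452
0.1351 0.0191
0.009 -0.0455
0.0083 0.0412
```

The lid front is at x≈124.5 and the buffer face at ≈134, with both edges parallel. About 9 mm of gap plus 5 mm of buffer travel remains.

Call:
{"op": "apply_moves", "data": {"deltas": [{"dp":[0,-0.0014,0.0006],"angular":[0,0,0],"fingers":0},{"dp":[0,-0.0028,0.0013],"angular":[0,0,0],"fingers":0},{"dp":[0,-0.0042,0.0019],"angular":[0,0,0],"fingers":0},{"dp":[0,-0.0055,0.0026],"angular":[0,0,0],"fingers":0},{"dp":[0,-0.0067,0.0031],"angular":[0,0,0],"fingers":0},{"dp":[0,-0.0078,0.0036],"angular":[0,0,0],"fingers":0},{"dp":[0,-0.0087,0.0041],"angular":[0,0,0],"fingers":0},{"dp":[0,-0.0095,0.0044],"angular":[0,0,0],"fingers":0}]}}

```text
clock: 17.25
tool_pos: [0.5653, -0.0221, 0.0508]
tcp_rot: [-2.703, -0.153, 0.032]
force: [-0.1, -2.4, 0.4]
width: 0.0438
```

```bash
python3 -c "
from go import *
info()"
```

```text
bay tcp [ 4.1 -0.3 50.8] F bay [-2.4   0.34  0.43] w 0.0438 t 17.25
```

Now creep, 2.4 mm per call.

Call:
{"op": "apply_moves", "data": {"deltas": [{"dp":[0,-0.0003,0.0001],"angular":[0,0,0],"fingers":0},{"dp":[0,-0.0006,0.0003],"angular":[0,0,0],"fingers":0},{"dp":[0,-0.0009,0.0004],"angular":[0,0,0],"fingers":0},{"dp":[0,-0.0012,0.0006],"angular":[0,0,0],"fingers":0},{"dp":[0,-0.0015,0.0007],"angular":[0,0,0],"fingers":0},{"dp":[0,-0.0018,0.0008],"angular":[0,0,0],"fingers":0},{"dp":[0,-0.002,0.0009],"angular":[0,0,0],"fingers":0},{"dp":[0,-0.0022,0.001],"angular":[0,0,0],"fingers":0}]}}

```text
clock: 18.05
tool_pos: [0.565, -0.0197, 0.0509]
tcp_rot: [-2.703, -0.153, 0.032]
force: [-0.2, -3.3, 0.1]
width: 0.044
```

```bash
python3 -c "
from go import *
info()"
```

```text
bay tcp [ 6.5 -0.3 50.9] F bay [-3.27  0.6   0.12] w 0.044 t 18.05
```

Call:
{"op": "apply_moves", "data": {"deltas": [{"dp":[0,-0.0003,0.0001],"angular":[0,0,0],"fingers":0},{"dp":[0,-0.0006,0.0003],"angular":[0,0,0],"fingers":0},{"dp":[0,-0.0009,0.0004],"angular":[0,0,0],"fingers":0},{"dp":[0,-0.0012,0.0006],"angular":[0,0,0],"fingers":0},{"dp":[0,-0.0015,0.0007],"angular":[0,0,0],"fingers":0},{"dp":[0,-0.0018,0.0008],"angular":[0,0,0],"fingers":0},{"dp":[0,-0.002,0.0009],"angular":[0,0,0],"fingers":0},{"dp":[0,-0.0022,0.001],"angular":[0,0,0],"fingers":0}]}}

```text
clock: 18.85
tool_pos: [0.5647, -0.0173, 0.0509]
tcp_rot: [-2.703, -0.153, 0.032]
force: [0.4, -4.2, 0.4]
width: 0.0439
```

```bash
python3 -c "
from go import *
info()"
```

```text
bay tcp [ 8.9 -0.3 50.9] F bay [-4.18  0.1   0.35] w 0.0439 t 18.85
```

Call:
{"op": "apply_moves", "data": {"deltas": [{"dp":[0,-0.0003,0.0001],"angular":[0,0,0],"fingers":0},{"dp":[0,-0.0006,0.0003],"angular":[0,0,0],"fingers":0},{"dp":[0,-0.0009,0.0004],"angular":[0,0,0],"fingers":0},{"dp":[0,-0.0012,0.0006],"angular":[0,0,0],"fingers":0},{"dp":[0,-0.0015,0.0007],"angular":[0,0,0],"fingers":0},{"dp":[0,-0.0018,0.0008],"angular":[0,0,0],"fingers":0},{"dp":[0,-0.002,0.0009],"angular":[0,0,0],"fingers":0},{"dp":[0,-0.002,0.0009],"angular":[0,0,0],"fingers":0}]}}

```text
clock: 19.65
tool_pos: [0.5653, -0.0164, 0.051]
tcp_rot: [-2.706, -0.154, 0.029]
force: [2.1, -10.2, 0.3]
width: 0.0437
```

```bash
python3 -c "
from go import *
info()"
```

```text
bay tcp [ 9.8 -1.  51. ] F bay [-10.38  -0.86   0.25] w 0.0437 t 19.65
```

10.4 N and no further movement, so the buffer is home. Hold 0.8 s.

Call:
{"op": "apply_moves", "data": {"deltas": [{"dp":[0,0,0],"angular":[0,0,0],"fingers":0},{"dp":[0,0,0],"angular":[0,0,0],"fingers":0},{"dp":[0,0,0],"angular":[0,0,0],"fingers":0},{"dp":[0,0,0],"angular":[0,0,0],"fingers":0},{"dp":[0,0,0],"angular":[0,0,0],"fingers":0},{"dp":[0,0,0],"angular":[0,0,0],"fingers":0},{"dp":[0,0,0],"angular":[0,0,0],"fingers":0},{"dp":[0,0,0],"angular":[0,0,0],"fingers":0}]}}

```text
clock: 20.45
tool_pos: [0.5653, -0.0164, 0.0509]
tcp_rot: [-2.706, -0.153, 0.029]
force: [1.1, -9.2, 0.4]
width: 0.0436
```

```bash
python3 -c "
from go import *
info()"
```

```text
bay tcp [ 9.8 -1.  50.9] F bay [-9.28 -0.05  0.44] w 0.0436 t 20.45
```

Call:
{"op": "apply_moves", "data": {"deltas": [{"dp":[0,0.0006,-0.0003],"angular":[0,0,0],"fingers":0},{"dp":[0,0.0015,-0.0007],"angular":[0,0,0],"fingers":0},{"dp":[0,0.004,-0.0019],"angular":[0,0,0],"fingers":0},{"dp":[0,0.03,-0.014],"angular":[0,0,0],"fingers":0},{"dp":[0,0.06,-0.028],"angular":[0,0,0],"fingers":0},{"dp":[0,0.1,-0.047],"angular":[0,0,0],"fingers":0},{"dp":[0,0.09,-0.13],"angular":[0,0,0],"fingers":0},{"dp":[0,0.09,-0.17],"angular":[0,0,0],"fingers":0}]}}

```text
clock: 21.25
tool_pos: [0.5788, -0.1587, 0.1445]
tcp_rot: [-2.699, -0.15, 0.04]
force: [0.6, 1.1, 0.2]
width: 0.0441
```

Call:
{"op": "apply_moves", "data": {"deltas": [{"dp":[0,0.1,-0.05],"angular":[0,0,0],"fingers":0},{"dp":[0,0.15,-0.07],"angular":[0,0,0],"fingers":0},{"dp":[0,0.15,-0.07],"angular":[0,0,0],"fingers":0},{"dp":[0,0.15,-0.07],"angular":[0,0,0],"fingers":0},{"dp":[0,0.15,-0.07],"angular":[0,0,0],"fingers":0},{"dp":[0,0.15,-0.07],"angular":[0,0,0],"fingers":0},{"dp":[0,0.15,-0.07],"angular":[0,0,0],"fingers":0},{"dp":[0,0.15,-0.07],"angular":[0,0,0],"fingers":0}]}}

```text
clock: 22.05
tool_pos: [0.5993, -0.3212, 0.146]
tcp_rot: [-2.702, -0.155, 0.033]
force: [-0.5, -0.1, 0.6]
width: 0.0441
```

```bash
python3 -c "
from go import *
info()
cv2.imwrite('pics/i0.png',env.camera('top'))
a=cv2.imread('pics/i0.png');crop(a,80,120,320,270,3.3,'pics/i.png')"
```

```text
bay tcp [-296.9    1.2  146. ] F bay [-0.02  0.53  0.59] w 0.0441 t 22.05
```

View pics/i.png

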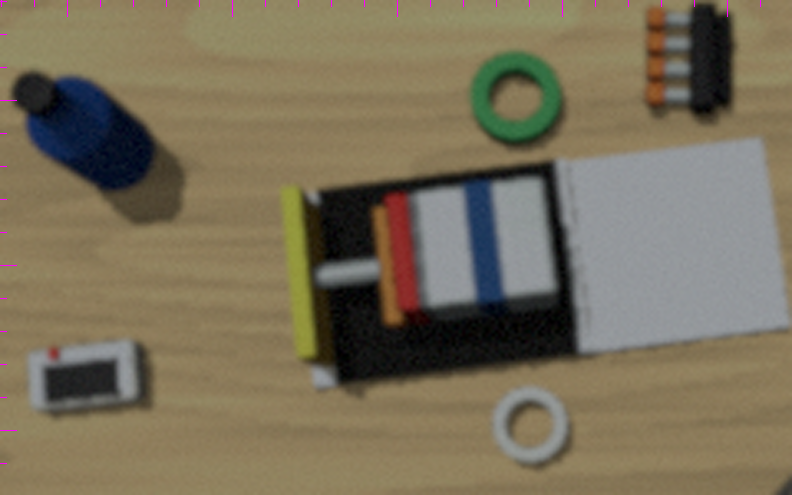

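The canister lies square with its lid, (387,195) to (412,308), against the buffer at (385,265). Last numeric check: its pose, and whether the bystanders moved.

```bash
python3 -c "
from go import *
for p in((387,195),(412,308),(545,178),(556,294)):
  w=at_z('top',np.array(p)/3.3+[79.5,119.5],.11)[:2]-T0; print((w@X[:2]*1e3).round(1),(w@Y[:2]*1e3).round(1))
for n in('top',):
  a=cv2.imread('pics/top0.png');b=env.camera(n)
  d=(cv2.absdiff(cv2.GaussianBlur(a,(5,5),0),cv2.GaussianBlur(b,(5,5),0)).max(2)>30).astype(np.uint8)
  print([s[:5].tolist() for s in cv2.connectedComponentsWithStats(d)[2][1:] if s[4]>8])
info()"
```

```text
138.6 -47.6
128.9 39.5
19.5 -45.9
22.0 42.2
[[206, 91, 306, 293, 34002], [396, 155, 5, 16, 45], [372, 158, 10, 7, 53], [508, 158, 4, 3, 10], [261, 171, 47, 56, 2175], [196, 173, 53, 45, 1849], [192, 182, 7, 37, 132], [384, 203, 17, 15, 174], [504, 219, 8, 39, 232], [495, 289, 17, 11, 84], [280, 376, 12, 6, 44], [229, 379, 35, 5, 131]]
bay tcp [-297.6    1.1  146.1] F bay [-0.06  0.18  0.38] w 0.0443 t 22.15
```

```bash
python3 -c "
from cell import env
print(env.close_job())"
```

```text
the job is handed in; nothing more can be done
None
```

The job is handed in at about 22 s of the 72 s allowed, with the canister lying in its bay against the buffer and the arm clear of it.

**What I did**
- **Centring:** I nudged the canister 12 mm sideways to the middle of the bay, then slid it upright to the steel strip.
- **Low press:** The force read about 7 N as the foot bedded, then eased to 6 and 5.3 N, held over 1.5 s. The lid edge stayed parallel to the strip within about 0.5°, with no sign of rocking.
- **Tipping:** I pushed at about 100 mm height, reading at most about 9.6 N, and the canister fell onto the pad, lid towards the end plate.
- **Final press:** I slid it on until the buffer went rigid, held 10.4 to 9.3 N for 0.8 s, and backed the arm off.

**What the last checks showed**
- **Position:** In the top picture it lies square against the buffer. The lid is at x ≈ 138.6 mm, against about 138.5 expected with the buffer fully in, and y is about 2 mm off centre.
- **Disagreements:** One lid corner read x ≈ 129 mm. I believe I picked the wrong pixel, and did not re-measure it. After falling, the canister lay about 30 mm further back than I had reckoned, which the final slide made up.
- **Surroundings:** The bottle, timer, tape roll, grip ring and exerciser look undisturbed in the top picture. Image differences near the dumbbell and on the robot's side I put down to the arm and its shadow, and I did not check those areas separately.
- **Force readings:** Forces were read only at the end of each move, so brief peaks between readings are not known. The highest reading was 10.4 N.

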